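# Unlock the hasp and open the tool chest

### The arm

A 6-joint arm with a two-finger parallel gripper is mounted at the origin on a cart in front of the work surface, level with it; the furniture and walls round the work are solid. World frame = base frame: x ahead of the robot, y to its left, z up, the work surface at z = 0. Lengths are in m, angles in rad, forces in N, time in s.
With the tool pointing down it reaches from about 0.35 to 0.85 m from the base axis. Payload 8.1 kg.
Tool frame: the origin (TCP) lies at the very end of the fingers, on their centre line; the grasp point (between the pads) lies 19 mm behind it (robot.pinch_z is the distance from the TCP to the grasp point, in m); y points along the fingers, x is the direction in which the jaws open and shut, and the axes are right-handed (so a half turn about y gives the same grasp; the last joint's range is limited). The gripper opens to 93 mm and grips with 3 to 60 N. Pads are 15 mm wide; open, the fingers measure 128 mm over their backs; the gripper's body (75 mm by 188 mm) begins 65 mm behind the grasp point.
Start: joints at [-1.247, 0.13, 1.488, -0, 1.523, -0.085], TCP at [0.239, -0.551, 0.219] pointing down, gripper open.
Joint ranges: [-2.96, 2.96], [-0.89, 2.26], [0.02, 2.5], [-1.34, 4.48], [0, 2.73], [-2.66, 2.66]. Speed limits (rad/s): [2.39, 2.39, 2.79, 3.14, 3.14, 3.14].

### API

Orientations are given as a rotation vector (axis times angle).
In Python, from plant import robot gives the robot as it stands.
- The arm moves only by the shell command python3 -m inch 'ROWS' [FORCE]. ROWS is JSON, a list of rows, each a list of 5 numbers: the closure, from -1 (fully open) to 1 (shut), then the shift along the world's x, y, z in m, then the turn about the world's z in rad. A call has 1 to 8 rows; each row is the pose to reach, as a shift and turn from the pose measured when the call began; what a row does not reach only later rows make up. A row lasts 1/8 s, in which the tool goes at most 62.5 mm and 10.7 degrees, less where a joint would pass 70% of its speed; a pose out of reach is approached as far as the arm can. A call with a gripper value outside its range is refused whole. The fingers move at their own pace and stop on an object; FORCE is the grip in N (left out, the last holds). Time passes only in rows, so rows that repeat a pose let the fingers close. It gives the time, the measured TCP pose, the force and the opening at its end, in the units of the state.
- robot.read_state(): the state, without advancing time (a new reading comes with each control period).
- robot.read_camera(name): name is "scene" or "top"; returns a dict with "color" (400x640x3 uint8, red, green, blue), "mtx" (3x3 intrinsics, pixels), "R" (3x3) and "t" (3): a world point X has camera coordinates R X + t. Camera axes: x right, y down, z forward; pixel columns grow to the right and rows downward; lengths in m; the calibration is good to about 2 mm. A picture is of the moment at which its call begins. There is no depth.
- robot.close_job(): hands the job in, once; it reports no verdict.
The state is a dict: "t": time; "q": joint angles; "dq": joint speeds; "joint_torque": joint torques, N m; "tool_pos": TCP position; "orientation": TCP orientation; "force": force on the tool from outside, world axes, zero at the start; "wrist_torque": the same for the moment, N m; "opening": finger opening in m.
Only numpy, scipy, OpenCV 4.12 (cv2) and the standard library are available. Lean on these libraries where they do the work, as an engineer would, in place of code of your own. Each camera call takes 0.05 s, during which the arm holds its last target. There are 200 camera calls.

### The job

The tool chest on the table is shut with a hasp. Pull out its sprung T-handle keeper (do not force it round in its notch), give it a quarter turn so that it lines up with the slot and let it snap back home, fold the hasp strap off it and right back onto the lid, then lift the lid by one of its handles until it stands wide open, close to its stop. Leave the jar, the glue bottle and the tape measure that stand beside the chest where they are.

Things in the scene. Friction and masses are not known exactly. Their poses are not given: they have to be found in the camera images.
- chest: Heavy plywood tool chest, fixed, 250 deep (x), 340 wide (y), 160 high at the back, its front turned to the robot's right. Origin: centre of its underside, on the table; x to its back, y to its left as seen from its front, z up. From the top of its 40 mm front a flat face slopes up to the back; its lower 110 mm are fixed, the upper 140 mm are the lid. On its middle (y = 0) is a steel hasp.
- slope_foot (a point): Middle of the lower edge of the sloping face, at x -125, z 40 of the chest. This point's own axes: x up the slope (29 deg, 0.50 rad, above level), y to the chest's left, z straight out of the face. Up the slope from here: strap curl 4 mm, keeper axis 56, lid seam 110, strap hinge 118, lid handles 138, lid hinge 250.
- keeper_grip (a point): On the axis of the T-handle keeper, 22 mm off the sloping face: a straight dark steel wing 60 long, 9 thick, that stands from 6 to 30 mm off the face, through the strap's slot. It sits in the cross-shaped notch, 7 deep, of a 36x28 mm boss whose top is 13 mm off the face, so grip its upper part. Its own axes: z out of the face, the keeper's axis; y along the wing.
- keeper_pull (a joint): How far the keeper is pulled straight out of the face, m: 0 seated, 0.012 at its stop. A spring pulls it in: 5 N at 0, 9 N at 9 mm. It turns only when pulled out 8 mm or more, and drops back into the notch only within about 6 deg of across or 8 deg of in line. Turning it by force without pulling counts as damage.
- keeper_turn (a joint): Turn of the keeper about its axis, rad, counter-clockwise positive seen from outside. About 0: across the slot (wing along the chest's y), the strap cannot come off. 1.57 or -1.57: in line with the slot (wing along the slope), the strap passes. Stops at 1.85 and -1.85; seated it has 0.10 to 0.14 rad of play.
- strap (a joint): Angle of the hasp strap on the lid, rad: 0 flat down the slope over the keeper, 2.85 folded back on the lid, at its stop. It swings freely; with the lid shut it stays back by itself from about 2.3 on. The strap is a steel plate 50 wide, 4 thick, with a slot 32 wide and 69 long.
- strap_hinge (a point): Middle of the strap's hinge axis, which runs along the chest's y, on the lid's lower edge, 5 mm off the face.
- strap_curl (a point): Middle of the rolled finger curl at the strap's free end: a bar 11 mm thick and 58 mm long along the chest's y, 114 mm from the strap's hinge, its axis 19 mm off the sloping face while the strap lies flat (the strap bends up to it). Its two ends can be pinched from either side; it then turns between the fingers. It moves with the strap.
- lid (a joint): Opening of the lid, rad: 0 shut, 1.75 at its stop. The lid is a 12 mm board of about 0.55 kg on a stiff hinge (0.75 N m of friction): it stays where it is left.
- lid_hinge (a point): Middle of the lid's hinge axis, which runs along the chest's y at the top of the slope, 4 mm off the face. The lid's lower edge swings up about it.
- handle_left (a point): Middle of the left of two equal bow handles on the lid: a round steel bar 10 mm thick, straight for 70 mm along the chest's y, its axis 38 mm off the lid, 112 mm down the slope from the lid's hinge, 28 mm from the lid's lower edge, 104 mm left of the hasp. It moves with the lid.
- handle_right (a point): The same on the right handle, 104 mm right of the hasp.
- paint_jar: White-capped pale paint jar, 65 mm across, 84 mm tall, standing beside the chest; origin at its foot. A bystander.
- tape_measure: Tape measure, 38x84x64 mm, standing beside the chest; origin at its foot. A bystander.
- glue_bottle: Glue bottle, 54 mm across, 143 mm tall, standing beside the chest; origin at its foot. A bystander.

How it is judged:
On the way, in this order (a step that is already met when the one before it is completed fails the run):
1. the keeper is turned in line with the slot and snapped home, the strap still lying over it ((value of joint keeper_turn above 1.38 rad or value of joint keeper_turn below -1.38 rad) and value of joint keeper_pull below 0.002 m and value of joint strap below 0.4 rad), for 0.2 s.
2. the strap is off the keeper and folded back onto the lid, the lid still shut (value of joint strap above 2.3 rad and value of joint lid below 0.3 rad), for 0.2 s.
At the end, for the whole second after the job is handed in: The keeper stands in line with the slot (within 0.19 rad) and seated (pulled out less than 2 mm), the strap is folded back on the lid (more than 2.3 rad), and the lid stands open by more than 1.5 rad, at rest ((value of joint keeper_turn above 1.38 rad or value of joint keeper_turn below -1.38 rad) and value of joint keeper_pull below 0.002 m and value of joint strap above 2.3 rad and value of joint lid above 1.5 rad and velocity of joint lid between -0.1 and 0.1 rad/s and velocity of joint strap between -0.3 and 0.3 rad/s); the robot touches nothing.
It fails at once if the keeper is wrenched round in its notch without being pulled out (value of joint keeper_pull below 0.004 m and (value of joint keeper_turn between 0.45 and 1.1 rad or value of joint keeper_turn between -1.1 and -0.45 rad)).
It fails at once if a thing standing beside the chest is pushed more than 40 mm away or knocked over (distance of any of paint_jar, tape_measure, glue_bottle from where it was at the start of the episode above 0.04 m or angle between any of paint_jar, tape_measure, glue_bottle's own z axis and vertical above 0.5 rad).
It also fails if it takes over 72 s, if anything falls off the work surface, if the arm or the gripper's body presses on something with over 40 N, if the wrist force passes 120 N, or if a joint passes its speed limit or range.

## Working session

There is one attempt and no reset: what is moved stays moved. The work goes in short steps, Python scripts to look and compute and a shell command to move; the robot and the scene stay as the last step left them, time stands still between calls to the robot, and variables do not carry over. Pictures are saved under pics/ and viewed, about 8 in all and at most 12, crops included, and the job is handed in when it is done.

```bash
ls; mkdir -p pics; python3 - <<'E'
from plant import robot
import cv2
for n in ("scene","top"):
    c=robot.read_camera(n); cv2.imwrite(f"pics/{n}0.png",c["color"][:,:,::-1])
    print(n,c["mtx"],c["R"],c["t"])
print(robot.read_state(),robot.pinch_z)
E
```

```text
pics
scene [[467.02837806   0.         316.47358629]
 [  0.         467.02837806 195.81075099]
 [  0.           0.           1.        ]] [[-0.78035147 -0.6249617   0.02178204]
 [-0.40061333  0.47286858 -0.78479569]
 [ 0.4801672  -0.62114265 -0.61937167]] [0.46101681 0.33459333 0.88094276]
top [[474.46666209   0.         316.76740544]
 [  0.         474.46666209 198.96782537]
 [  0.           0.           1.        ]] [[-0.00949643 -0.99991233 -0.00922791]
 [-0.99811044  0.01003876 -0.06061997]
 [ 0.0607073   0.0086348  -0.99811826]] [0.03736516 0.61492742 1.32924239]
{'t': 0.1, 'q': array([-1.24741632e+00,  1.31092203e-01,  1.48915341e+00, -2.00715790e-05,
        1.52301597e+00, -8.54184751e-02]), 'dq': array([-3.21932247e-05, -4.66258887e-04, -3.69441464e-03, -2.57558596e-03,
       -6.32487298e-04,  4.97683297e-04]), 'joint_torque': array([ 1.52084809e-03, -5.61340821e+01, -4.93095052e+01,  7.70611363e-02,
        2.91983318e-02, -5.56491318e-05]), 'tool_pos': array([ 0.23834375, -0.55006903,  0.21769776]), 'orientation': array([-1.37426635,  0.9039762 , -0.90179778]), 'force': array([-0.31069523, -0.12976691,  0.91152886]), 'wrist_torque': array([ 0.06048448,  0.0250039 , -0.01585949]), 'opening': 0.09307466962110275} 0.0188
```

View pics/scene0.png

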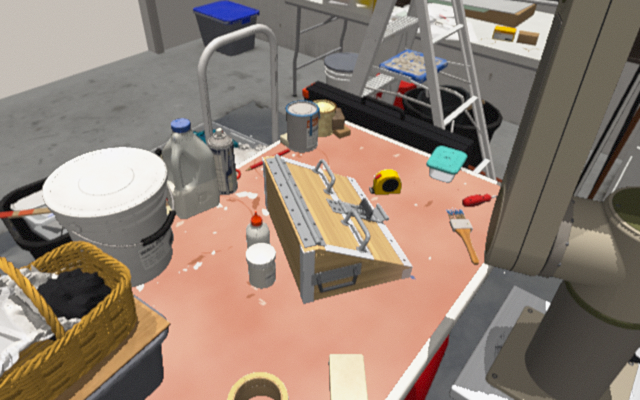

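View pics/top0.png

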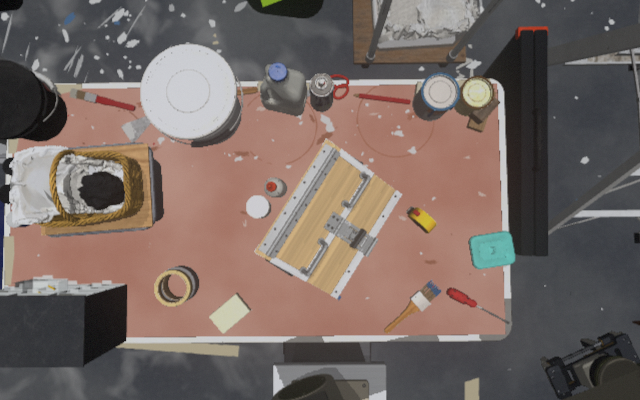

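```bash
python3 - <<'E'
from plant import robot
from scipy.spatial.transform import Rotation as R
s=robot.read_state(); print(R.from_rotvec(s["orientation"]).as_matrix().round(3))
E
```

```text
[[ 0.398 -0.001  0.918]
 [-0.918  0.002  0.398]
 [-0.002 -1.     0.   ]]
```

The chest is near the table's middle, with its back edge at about (332,140)–(256,252) in the top view and its front to the lower right. The hasp is at about (350,232). The jar is at (257,207), the glue at (275,187) and the tape at (422,219). I'll zoom in for accurate corners.

```bash
python3 - <<'E'
import cv2
a=cv2.imread("pics/top0.png")[130:310,245:435]; b=cv2.imread("pics/scene0.png")[145:310,240:425]
cv2.imwrite("pics/topc.png",cv2.resize(a,None,fx=3,fy=3,interpolation=cv2.INTER_CUBIC))
cv2.imwrite("pics/scenec.png",cv2.resize(b,None,fx=3,fy=3,interpolation=cv2.INTER_CUBIC))
E
```

```text
(no output)
```

View pics/topc.png

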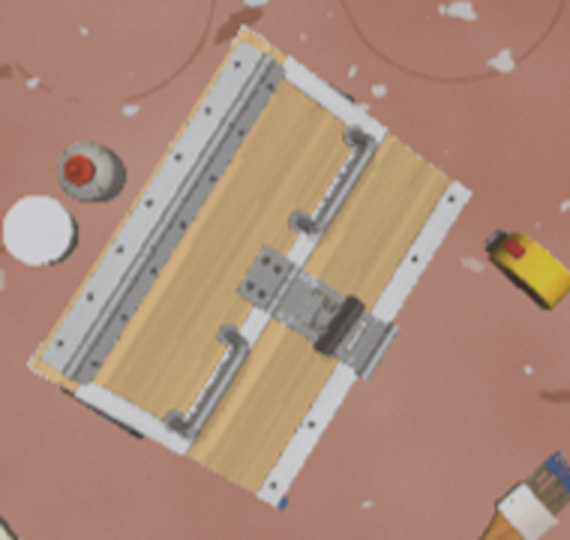

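View pics/scenec.png

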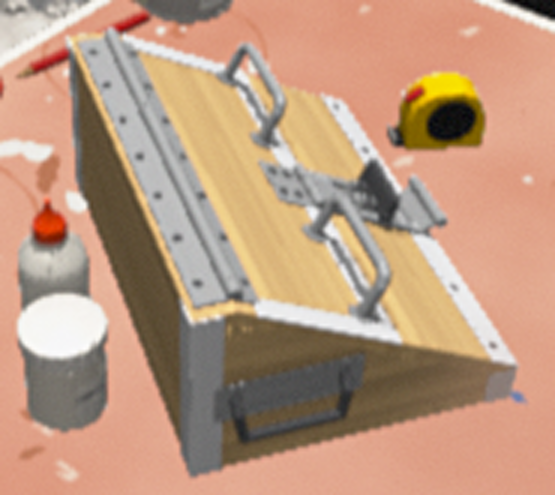

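```bash
cat > h.py <<'E'
import numpy as np, cv2
from scipy.optimize import least_squares
from scipy.spatial.transform import Rotation as Ro
S=0.5
E=np.array([[np.cos(S),0,-np.sin(S)],[0,1,0],[np.sin(S),0,np.cos(S)]])
def sl(u,y,z): return np.array([-.125,0,.04])+E@np.array([u,y,z])
def chest(p,X):
    return Ro.from_euler('z',p[2]).apply(X)+[p[0],p[1],p[3] if len(p)>3 else 0]
def proj(c,X):
    Y=c["R"]@np.asarray(X).T+np.array(c["t"])[:,None]; q=np.array(c["mtx"])@Y; return (q[:2]/q[2]).T
def tri(ct,a,cs,b):
    P=[c["mtx"]@np.c_[c["R"],c["t"]] for c in(ct,cs)]
    X=cv2.triangulatePoints(P[0],P[1],np.array(a,float).reshape(2,1),np.array(b,float).reshape(2,1)); return (X[:3]/X[3]).ravel()
E
python3 - <<'E'
from h import *
from plant import robot
ct=robot.read_camera("top");cs=robot.read_camera("scene")
T=lambda x,y:((x+.5)/3-.5+245,(y+.5)/3-.5+130)
Q=lambda x,y:((x+.5)/3-.5+240,(y+.5)/3-.5+145)
A=np.array
top=[(A([.125,-.17,.16]),T(241,27)),(A([.125,.17,.16]),T(32,365)),(A([-.125,-.17,.04]),T(470,192)),(A([-.125,.17,.04]),T(277,507)),
 (sl(.004,-.029,.019),T(393,328)),(sl(.004,.029,.019),T(366,374)),(sl(.056,-.03,.03),T(356,300)),(sl(.056,.03,.03),T(324,350)),
 (sl(.138,-.104,.038),T(341,186)),(sl(.138,.104,.038),T(216,388))]
sc=[(A([.125,-.17,.16]),Q(70,38)),(A([.125,.17,.16]),Q(188,320)),(A([-.125,.17,.04]),Q(515,366)),(A([.125,.17,0]),Q(194,474)),
 (sl(.004,-.029,.019),Q(414,182)),(sl(.004,.029,.019),Q(442,222)),(sl(.056,-.03,.03),Q(371,163)),(sl(.056,.03,.03),Q(393,193)),
 (sl(.138,-.104,.038),Q(265,75)),(sl(.138,.104,.038),Q(366,232))]
f=lambda p:np.r_[(proj(ct,chest(p,[a for a,_ in top]))-[b for _,b in top]).ravel(),(proj(cs,chest(p,[a for a,_ in sc]))-[b for _,b in sc]).ravel()]
for p0 in ([.5,0,1,0],):
    r=least_squares(f,p0,loss='soft_l1'); print(r.x); print(f(r.x).reshape(-1,2).round(1).tolist())
p=r.x
for i,j,n in((0,0,'BR'),(1,1,'BL'),(4,4,'curlR'),(5,5,'curlL'),(6,6,'keepR'),(7,7,'keepL'),(8,8,'hR'),(9,9,'hL')):
    print(n,tri(ct,top[i][1],cs,sc[j][1]).round(4),chest(p,[top[i][0]])[0].round(4))
np.save("pose.npy",p)
for n,q,z,q2 in(("jar",T(39,231),.084,Q(62,326)),("glue",T(78,170),.143,Q(48,205)),):
    print(n,tri(ct,q,cs,q2).round(3))
for n,u in(("keeper",(.056,0,.022)),("curl",(.004,0,.019)),("hinge",(.118,0,.005)),("lidhinge",(.25,0,.004)),("hR",(.138,-.104,.038)),("hL",(.138,.104,.038))):
    X=chest(p[:3],[sl(*u)])[0]; print(n,X.round(4),np.hypot(X[0],X[1]).round(3))
print("slope dir",Ro.from_euler('z',p[2]).apply(E[:,0]).round(3),"normal",Ro.from_euler('z',p[2]).apply(E[:,2]).round(3),"cy",Ro.from_euler('z',p[2]).apply([0,1,0]).round(3))
E
```

```text
[ 0.55066866 -0.00697318  0.99973281  0.00241557]
[[0.5, -0.2], [-1.4, 0.2], [-0.3, 0.1], [-0.6, -0.7], [1.2, -1.1], [-0.9, 1.6], [2.4, 0.1], [1.2, 2.5], [1.8, -0.3], [0.5, 1.0], [-1.1, -0.3], [1.0, 0.4], [-0.0, -0.4], [-1.3, 2.7], [-0.6, -0.7], [0.1, 0.5], [-0.1, -2.6], [2.6, 2.7], [-0.7, -0.9], [-1.4, 0.7]]
BR [0.7596 0.0066 0.1626] [0.7613 0.0063 0.1624]
BL [0.4771 0.1878 0.1604] [0.4752 0.1901 0.1624]
curlR [ 0.5011 -0.1291  0.0626] [ 0.5045 -0.1325  0.061 ]
curlL [ 0.4589 -0.1046  0.0587] [ 0.4557 -0.1012  0.061 ]
keepR [ 0.5256 -0.0942  0.0915] [ 0.5271 -0.0991  0.0956]
keepL [ 0.4832 -0.0635  0.1023] [ 0.4767 -0.0667  0.0956]
hR [ 0.624  -0.0783  0.1422] [ 0.6262 -0.0818  0.1419]
hL [0.4515 0.0304 0.1437] [0.4512 0.0306 0.1419]
jar [0.593 0.191 0.083]
glue [0.642 0.15  0.141]
keeper [ 0.504  -0.0797  0.0862] 0.51
curl [ 0.4801 -0.1168  0.0586] 0.494
hinge [ 0.5378 -0.027   0.101 ] 0.538
lidhinge [0.6007 0.0708 0.1634] 0.605
hR [ 0.6262 -0.0818  0.1395] 0.632
hL [0.4512 0.0306 0.1395] 0.452
slope dir [0.474 0.738 0.479] normal [-0.259 -0.403  0.878] cy [-0.841  0.541  0.   ]
```

```bash
python3 -m inch '[[-1,0.02,0.035,0,0.15],[-1,0.04,0.07,0.01,0.3],[-1,0.06,0.11,0.01,0.45],[-1,0.08,0.15,0.01,0.6],[-1,0.1,0.19,0.01,0.75],[-1,0.12,0.23,0.01,0.9],[-1,0.15,0.27,0.01,1.05],[-1,0.17,0.3,0.01,1.2]]'
```

```text
t: 1.2
tool_pos: [0.4092, -0.2485, 0.228]
orientation: [-1.57, -0.034, 0.035]
force: [-0.2, -0.2, 0.9]
opening: 0.0926
```

```bash
cat >> h.py <<'E'
P=np.load("pose.npy"); P3=P[:3]
def pt(u,y,n): return chest(P3,[sl(u,y,n)])[0]
def state(robot):
    s=robot.read_state(); M=Ro.from_rotvec(s["orientation"]).as_matrix()
    print("t",round(s["t"],2),"pos",s["tool_pos"].round(4),"tip_dir",M[:,1].round(3),"yaw",round(float(np.arctan2(M[1,0],M[0,0])),3),"F",s["force"].round(1),"open",round(s["opening"],4),"q6",s["q"][5].round(2)); return s
def to(robot,X,yaw):
    s=state(robot); M=Ro.from_rotvec(s["orientation"]).as_matrix(); d=(yaw-np.arctan2(M[1,0],M[0,0])+np.pi)%(2*np.pi)-np.pi
    print("shift",(X-s["tool_pos"]).round(4),"turn",round(float(d),3))
E
python3 -c "
from h import *
from plant import robot
to(robot,pt(-.0005,0,.025),P3[2]); print(P3,pt(-.0005,0,.025))"
```

```text
t 1.2 pos [ 0.4092 -0.2485  0.228 ] tip_dir [-0.001  0.    -1.   ] yaw 0.044 F [-0.2 -0.2  0.9] open 0.0926 q6 -0.7
shift [ 0.0672  0.1259 -0.1663] turn 0.956
[ 0.55066866 -0.00697318  0.99973281] [ 0.47638703 -0.12259201  0.06169985]
```

```bash
python3 -m inch '[[0,0.01,0.02,0,0.15],[0.2,0.03,0.05,0,0.3],[0.36,0.05,0.08,0,0.45],[0.36,0.06,0.11,-0.02,0.6],[0.36,0.08,0.14,-0.05,0.75],[0.36,0.094,0.167,-0.07,0.9],[0.36,0.094,0.167,-0.09,0.956],[0.36,0.094,0.167,-0.1,0.956]]'; python3 -c "
from h import *
from plant import robot
to(robot,pt(.0555,0,.025),P3[2])
for n in ('top','scene'):
  c=robot.read_camera(n); a=c['color'][:,:,::-1]; q=proj(c,[pt(.056,0,.022)])[0].astype(int); print(n,q)
  a=a[q[1]-50:q[1]+50,q[0]-50:q[0]+50]; cv2.imwrite('pics/%s1.png'%n,cv2.resize(a,None,fx=4,fy=4,interpolation=cv2.INTER_CUBIC))
cv2.imwrite('pics/both1.png',np.hstack([cv2.imread('pics/top1.png'),cv2.imread('pics/scene1.png')]))"
```

```text
t: 2.2
tool_pos: [0.5025, -0.0809, 0.1265]
orientation: [-1.425, -0.777, 0.781]
force: [-0.8, -0.2, 0.1]
opening: 0.0301
t 2.2 pos [ 0.5025 -0.0809  0.1265] tip_dir [-0.003 -0.    -1.   ] yaw 1.0 F [-0.8 -0.2  0.1] open 0.0301 q6 -1.26
shift [ 0.0005 -0.0003 -0.038 ] turn -0.0
top [358 238]
scene [366 207]
```

View pics/both1.png

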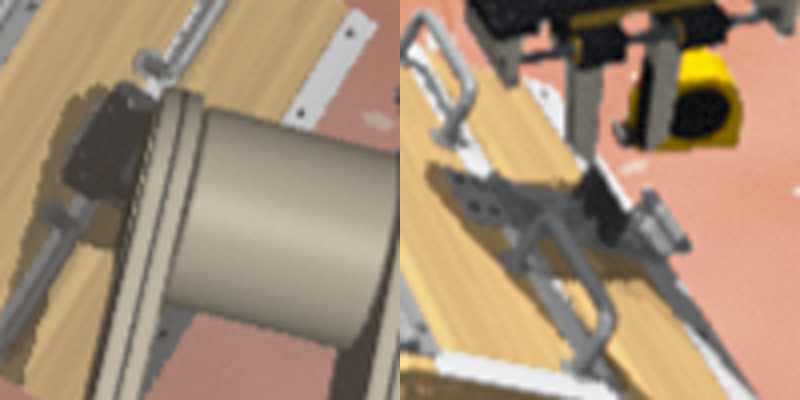

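```bash
python3 -c "
from h import *
from plant import robot
s=robot.read_state(); c=robot.read_camera('scene')
print('tcp',proj(c,[s['tool_pos']]), 'keeper top',proj(c,[pt(.056,0,.03),pt(.056,-.03,.03),pt(.056,.03,.03)]))
# world offset per pixel
k=pt(.056,0,.03)
for d in ([.005,0,0],[0,.005,0],[0,0,.005]): print(d,proj(c,[k+d])[0]-proj(c,[k])[0])
"
```

```text
tcp [[368.85006406 193.82805746]] keeper top [[368.04354994 204.68801953]
 [363.11344975 197.21774576]
 [373.17375058 212.46149306]]
[0.005, 0, 0] [-1.74046855 -0.85572825]
[0, 0.005, 0] [-1.16771876  1.01723691]
[0, 0, 0.005] [ 0.18925573 -1.62240789]
```

```bash
python3 -m inch '[[0.36,0,0,-0.008,0],[0.36,0,0,-0.016,0],[0.36,0,0,-0.022,0],[0.36,0,0,-0.027,0],[0.36,0,0,-0.031,0],[0.36,0,0,-0.034,0],[0.36,0,0,-0.036,0],[0.36,0,0,-0.036,0]]'; python3 -m inch '[[0.36,0,0,-0.001,0],[0.36,0,0,-0.002,0],[0.36,0,0,-0.002,0]]'
```

```text
t: 3.35
tool_pos: [0.5028, -0.0817, 0.0917]
orientation: [-1.427, -0.777, 0.779]
force: [0.5, -0.7, 0.5]
opening: 0.03
t: 3.72
tool_pos: [0.5028, -0.0817, 0.0897]
orientation: [-1.427, -0.776, 0.779]
force: [-0.5, -0.4, 0.0]
opening: 0.0295
```

```bash
python3 -m inch '[[0.6,0,0,0,0],[0.7,0,0,0,0],[0.8,0,0,0,0],[0.8,0,0,0,0],[0.8,0,0,0,0]]' 15
```

```text
t: 4.35
tool_pos: [0.5026, -0.0822, 0.0897]
orientation: [-1.427, -0.776, 0.779]
force: [-3.0, -4.4, 0.9]
opening: 0.01
```

```bash
python3 -m inch '[[0.8,-0.0005,-0.001,0,0],[0.9,-0.0005,-0.001,0,0],[1,-0.0005,-0.001,0,0],[1,-0.0005,-0.001,0,0],[1,-0.0005,-0.001,0,0]]' 25
```

```text
t: 4.97
tool_pos: [0.5024, -0.0826, 0.0897]
orientation: [-1.427, -0.777, 0.779]
force: [3.3, 4.4, -2.2]
opening: 0.0095
```

```bash
python3 -m inch '[[0.5,0.0003,0.0005,0,0],[0.5,0.0003,0.0005,0,0],[0.5,0.0003,0.0005,-0.001,0],[0.5,0.0003,0.0005,-0.002,0],[0.5,0.0003,0.0005,-0.003,0],[0.5,0.0003,0.0005,-0.003,0]]' 25;  python3 -m inch '[[0.5,0,0,-0.001,0],[0.5,0,0,-0.001,0]]'; python3 -m inch '[[0.5,0,0,-0.001,0],[0.5,0,0,-0.001,0]]'
```

```text
t: 5.72
tool_pos: [0.5026, -0.082, 0.0865]
orientation: [-1.426, -0.777, 0.779]
force: [-0.2, -0.2, 0.2]
opening: 0.0232
t: 5.98
tool_pos: [0.5025, -0.082, 0.0854]
orientation: [-1.426, -0.776, 0.779]
force: [-1.0, 0.7, 0.1]
opening: 0.0232
t: 6.22
tool_pos: [0.5024, -0.082, 0.0843]
orientation: [-1.426, -0.776, 0.779]
force: [0.1, 0.1, -0.4]
opening: 0.0232
```

```bash
python3 -m inch '[[0.65,0.0006,0.001,0,0],[0.75,0.0006,0.001,0,0],[0.8,0.0006,0.001,0,0],[0.8,0.0006,0.001,0,0],[1,0.0006,0.001,0,0],[1,0.0006,0.001,0,0]]' 20
```

```text
t: 6.98
tool_pos: [0.5031, -0.0809, 0.0843]
orientation: [-1.426, -0.776, 0.779]
force: [0.5, 1.3, -0.5]
opening: 0.0123
```

```bash
python3 -m inch '[[1,0,0,0,0],[1,0,0,0,0],[1,-0.0003,-0.0004,0.001,0],[1,-0.0005,-0.0008,0.002,0],[1,-0.0008,-0.0012,0.003,0],[1,-0.001,-0.0016,0.0035,0],[1,-0.001,-0.0016,0.0035,0]]' 45
```

```text
t: 7.85
tool_pos: [0.5021, -0.0824, 0.0877]
orientation: [-1.426, -0.777, 0.779]
force: [5.2, 1.5, -6.6]
opening: 0.011
```

```bash
python3 -m inch '[[1,-0.0003,-0.0004,0.001,0],[1,-0.0005,-0.0008,0.002,0],[1,-0.0008,-0.0012,0.003,0],[1,-0.001,-0.0016,0.0035,0],[1,-0.001,-0.0016,0.0035,0]]'
```

```text
t: 8.48
tool_pos: [0.5011, -0.0838, 0.0909]
orientation: [-1.426, -0.777, 0.778]
force: [5.4, 2.1, -8.6]
opening: 0.011
```

```bash
python3 -m inch '[[1,-0.0003,-0.0004,0.001,0],[1,-0.0005,-0.0008,0.0018,0],[1,-0.0007,-0.0012,0.0026,0],[1,-0.0007,-0.0012,0.0026,0],[1,-0.0007,-0.0012,0.0026,0]]' 50; python3 -c "
from h import *
from plant import robot
c=robot.read_camera('scene'); a=c['color'][:,:,::-1]
a=a[150:250,310:430]; cv2.imwrite('pics/s2.png',cv2.resize(a,None,fx=5,fy=5,interpolation=cv2.INTER_CUBIC))"
```

```text
t: 9.1
tool_pos: [0.5005, -0.0848, 0.0931]
orientation: [-1.425, -0.777, 0.778]
force: [6.2, 2.4, -9.0]
opening: 0.011
```

View pics/s2.png

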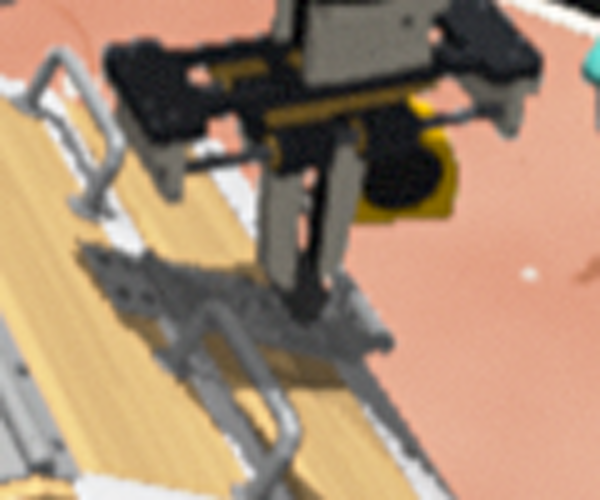

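```bash
python3 -m inch '[[1,-0.0002,-0.0003,0.0006,0],[1,-0.0002,-0.0003,0.0006,-0.06],[1,-0.0002,-0.0003,0.0006,-0.12],[1,-0.0002,-0.0003,0.0006,-0.18],[1,-0.0002,-0.0003,0.0006,-0.24],[1,-0.0002,-0.0003,0.0006,-0.3],[1,-0.0002,-0.0003,0.0006,-0.3]]'; python3 -c "
from h import *
from plant import robot
s=state(robot);print(s['wrist_torque'])"
```

```text
t: 10.02
tool_pos: [0.5008, -0.0847, 0.0936]
orientation: [-1.499, -0.546, 0.545]
force: [7.8, 3.3, -8.5]
opening: 0.0106
t 10.03 pos [ 0.5008 -0.0847  0.0936] tip_dir [ 0.     0.002 -1.   ] yaw 0.697 F [ 7.8  3.3 -8.5] open 0.0106 q6 -0.97
[ 0.92789133 -1.56475826  0.03988684]
```

```bash
python3 -m inch '[[1,0,0,0,-0.08],[1,0,0,0,-0.16],[1,0,0,0,-0.24],[1,0,0,0,-0.32],[1,0,0,0,-0.4],[1,0,0,0,-0.48],[1,0,0,0,-0.56],[1,0,0,0,-0.6]]'; python3 -c "
from h import *
from plant import robot
s=state(robot);print(s['wrist_torque'])"
```

```text
t: 11.02
tool_pos: [0.5016, -0.0857, 0.0948]
orientation: [-1.57, -0.077, 0.072]
force: [2.7, -2.2, 0.8]
opening: 0.0082
t 11.03 pos [ 0.5016 -0.0857  0.0948] tip_dir [ 0.003 -0.    -1.   ] yaw 0.095 F [ 2.7 -2.2  0.8] open 0.0082 q6 -0.37
[-0.11068652 -0.65073662  0.1455285 ]
```

```bash
python3 -c "
from h import *
from plant import robot
c=robot.read_camera('scene'); a=c['color'][:,:,::-1]
a=a[165:235,330:410]; cv2.imwrite('pics/s3.png',cv2.resize(a,None,fx=7,fy=7,interpolation=cv2.INTER_CUBIC))
for th in (0,-.4,-.8,-1.2,-1.57):
  for pl in (0,.007):
    print(th,pl,[(7*(proj(c,[pt(.056+e*np.sin(-th),e*np.cos(th),.03+pl)])[0]-[330,165])).round().tolist() for e in(-.03,.03)])
"
```

```text
0 0 [[232.0, 226.0], [302.0, 332.0]]
0 0.007 [[242.0, 210.0], [313.0, 316.0]]
-0.4 0 [[260.0, 237.0], [273.0, 321.0]]
-0.4 0.007 [[271.0, 221.0], [284.0, 305.0]]
-0.8 0 [[289.0, 254.0], [242.0, 303.0]]
-0.8 0.007 [[300.0, 239.0], [253.0, 286.0]]
-1.2 0 [[315.0, 276.0], [216.0, 280.0]]
-1.2 0.007 [[326.0, 260.0], [226.0, 264.0]]
-1.57 0 [[332.0, 296.0], [198.0, 259.0]]
-1.57 0.007 [[343.0, 280.0], [209.0, 243.0]]
```

View pics/s3.png

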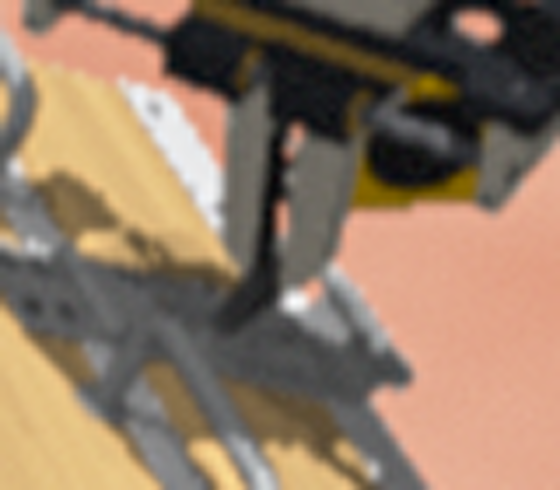

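```bash
python3 -m inch '[[0.4,0,0,0,0],[0.4,0,0,0,0.05],[0.4,0.0014,0.004,0,0.1],[0.4,0.0014,0.004,-0.002,0.15],[0.4,0.0014,0.004,-0.004,0.15],[0.4,0.0014,0.004,-0.006,0.15],[0.4,0.0014,0.004,-0.007,0.15],[0.4,0.0014,0.004,-0.007,0.15]]'; python3 -c "
from h import *
from plant import robot
c=robot.read_camera('scene'); a=c['color'][:,:,::-1]
state(robot)
a=a[165:235,330:410]; cv2.imwrite('pics/s4.png',cv2.resize(a,None,fx=7,fy=7,interpolation=cv2.INTER_CUBIC))
"
```

```text
t: 12.08
tool_pos: [0.5028, -0.0817, 0.0877]
orientation: [-1.562, -0.193, 0.189]
force: [-0.5, -0.0, -0.2]
opening: 0.0275
t 12.12 pos [ 0.5029 -0.0817  0.0878] tip_dir [ 0.003  0.    -1.   ] yaw 0.244 F [-0.4  0.9 -0.4] open 0.0278 q6 -0.51
```

View pics/s4.png

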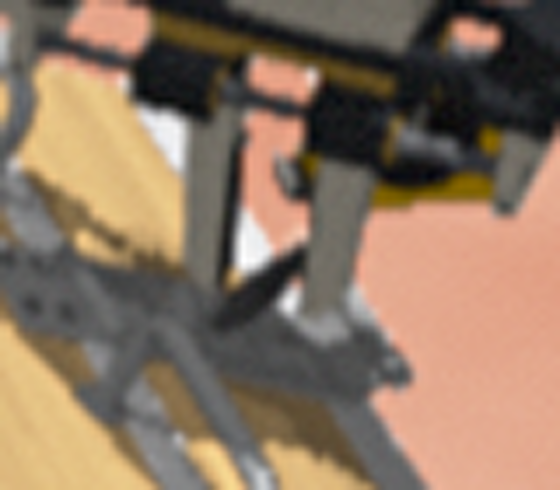

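```bash
python3 -m inch '[[0.6,0,0,0,0],[0.75,0,0,0,-0.05],[0.85,0,0,0,-0.05],[1,0,0,0,-0.05],[1,0,0,0,-0.05]]' 20; python3 -c "
from h import *
from plant import robot
s=state(robot);print(s['wrist_torque'])"; python3 -m inch '[[1,0,0,0,0],[1,0,0,0,0],[1,0,0,0,0]]' 60
```

```text
t: 12.75
tool_pos: [0.5027, -0.0818, 0.0878]
orientation: [-1.565, -0.154, 0.15]
force: [-2.4, -0.3, 1.8]
opening: 0.012
t 12.75 pos [ 0.5027 -0.0818  0.0878] tip_dir [ 0.003  0.    -1.   ] yaw 0.194 F [-2.4 -0.3  1.8] open 0.012 q6 -0.46
[-0.12906579  0.29223036 -0.05440367]
t: 13.12
tool_pos: [0.5029, -0.0818, 0.0879]
orientation: [-1.565, -0.155, 0.15]
force: [-1.6, 0.6, -0.3]
opening: 0.0111
```

```bash
python3 -m inch '[[1,-0.0003,-0.0004,0.001,0],[1,-0.0006,-0.0009,0.002,0],[1,-0.0008,-0.0012,0.0027,0],[1,-0.0008,-0.0012,0.0027,0]]'; python3 -c "
from h import *
from plant import robot
s=state(robot);print(s['wrist_torque'])"
```

```text
t: 13.62
tool_pos: [0.5022, -0.0829, 0.0901]
orientation: [-1.565, -0.155, 0.15]
force: [5.3, -0.3, -10.2]
opening: 0.0107
t 13.62 pos [ 0.5022 -0.0829  0.0901] tip_dir [ 0.003  0.    -1.   ] yaw 0.194 F [  5.3  -0.3 -10.2] open 0.0107 q6 -0.46
[-0.04583138 -1.55325679 -0.22550267]
```

```bash
python3 -m inch '[[1,0,0,0,-0.05],[1,0,0,0,-0.1],[1,0,0,0,-0.15],[1,0,0,0,-0.2],[1,0,0,0,-0.25],[1,0,0,0,-0.3],[1,0,0,0,-0.35],[1,0,0,0,-0.4]]'; python3 -c "
from h import *
from plant import robot
s=state(robot);print(s['wrist_torque'])"
```

```text
t: 14.62
tool_pos: [0.5028, -0.0831, 0.09]
orientation: [-1.565, 0.159, -0.167]
force: [7.0, -0.9, -10.3]
opening: 0.0091
t 14.62 pos [ 0.5028 -0.0831  0.09  ] tip_dir [ 0.005 -0.001 -1.   ] yaw -0.208 F [  7.   -0.9 -10.3] open 0.0091 q6 -0.06
[-0.18593725 -1.58707441 -0.09312582]
```

```bash
python3 -m inch '[[1,0,0,0,-0.05],[1,0,0,0,-0.1],[1,0,0,0,-0.15],[1,0,0,0,-0.2],[1,0,0,0,-0.25],[1,0,0,0,-0.3],[1,0,0,0,-0.37],[1,0,0,0,-0.37]]'; python3 -c "
from h import *
from plant import robot
s=state(robot);print(s['wrist_torque'])"
```

```text
t: 15.62
tool_pos: [0.5029, -0.0833, 0.0896]
orientation: [-1.525, 0.45, -0.457]
force: [5.6, -2.9, -9.9]
opening: 0.0084
t 15.62 pos [ 0.5029 -0.0833  0.0896] tip_dir [ 0.004 -0.003 -1.   ] yaw -0.578 F [ 5.6 -2.9 -9.9] open 0.0084 q6 0.32
[-0.09849809 -1.16717774  0.13279637]
```

```bash
python3 -m inch '[[1,0.0004,0.0006,-0.0013,0],[1,0.0008,0.0012,-0.0026,0],[1,0.0013,0.002,-0.0044,0],[1,0.0016,0.0024,-0.0053,0],[1,0.0016,0.0024,-0.0053,0]]';  python3 -c "
from h import *
from plant import robot
s=state(robot);print(s['wrist_torque'])"; python3 -m inch '[[0.8,0,0,0,0],[0.6,0,0,0,0],[0.5,0,0,0,0],[0.5,0,0,0,0],[0.5,0,0,0.01,0],[0.5,0,0,0.03,0],[0.5,0,0,0.05,0],[0.5,0,0,0.07,0]]'; python3 -c "
from h import *
from plant import robot
c=robot.read_camera('scene'); a=c['color'][:,:,::-1]
state(robot)
a=a[165:235,330:410]; cv2.imwrite('pics/s5.png',cv2.resize(a,None,fx=7,fy=7,interpolation=cv2.INTER_CUBIC))
"
```

```text
t: 16.25
tool_pos: [0.5045, -0.0809, 0.0843]
orientation: [-1.525, 0.449, -0.457]
force: [3.3, -1.4, -5.7]
opening: 0.0084
t 16.25 pos [ 0.5045 -0.0809  0.0843] tip_dir [ 0.004 -0.003 -1.   ] yaw -0.578 F [ 3.3 -1.4 -5.7] open 0.0084 q6 0.32
[ 0.06379594 -0.83640368  0.11008207]
t: 17.25
tool_pos: [0.5046, -0.0809, 0.1558]
orientation: [-1.525, 0.449, -0.457]
force: [0.5, -0.0, -0.0]
opening: 0.023
t 17.3 pos [ 0.5062 -0.0813  0.1589] tip_dir [ 0.008 -0.004 -1.   ] yaw -0.578 F [ 1.1 -0.5  1.5] open 0.0235 q6 0.32
```

View pics/s5.png

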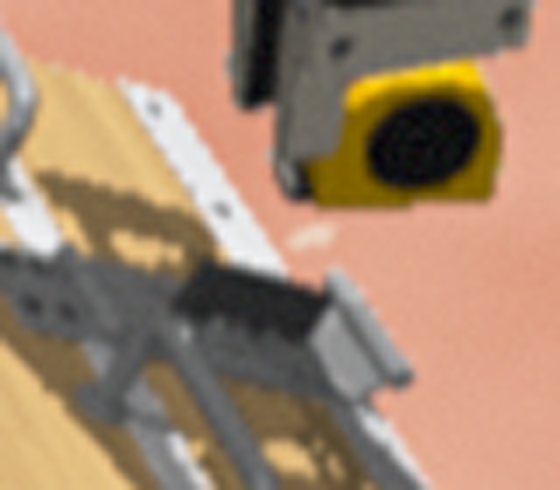

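```bash
python3 -m inch '[[-1,-0.01,-0.015,0,0],[-1,-0.02,-0.03,0,0],[-1,-0.026,-0.0355,0,0.007],[-1,-0.026,-0.0355,-0.02,0.007],[-1,-0.026,-0.0355,-0.05,0.007],[-1,-0.026,-0.0355,-0.07,0.007],[-1,-0.026,-0.0355,-0.085,0.007],[-1,-0.026,-0.0355,-0.085,0.007]]'; python3 -c "
from h import *
from plant import robot
to(robot,pt(.004,0,.019)-[0,0,.009],P3[2]-np.pi/2)"
```

```text
t: 18.3
tool_pos: [0.4788, -0.1166, 0.0724]
orientation: [-1.525, 0.443, -0.453]
force: [0.4, 0.4, 0.1]
opening: 0.0925
t 18.3 pos [ 0.4788 -0.1166  0.0724] tip_dir [ 0.006 -0.003 -1.   ] yaw -0.572 F [0.4 0.4 0.1] open 0.0925 q6 0.23
shift [ 0.0013 -0.0002 -0.0228] turn 0.001
```

```bash
python3 -m inch '[[-1,0.001,0,-0.008,0],[-1,0.001,0,-0.015,0],[-1,0.001,0,-0.021,0],[-1,0.001,0,-0.021,0],[-0.6,0.001,0,-0.021,0],[-0.4,0.001,0,-0.021,0],[-0.3,0.001,0,-0.021,0],[-0.3,0.001,0,-0.021,0]]' 10;python3 -m inch '[[0,0,0,0,0],[0,0,0,0,0]]' 10; python3 -c "
from h import *
from plant import robot
state(robot)
c=robot.read_camera('scene'); a=c['color'][:,:,::-1]
a=a[165:245,340:430]; cv2.imwrite('pics/s6.png',cv2.resize(a,None,fx=6,fy=6,interpolation=cv2.INTER_CUBIC))"
```

```text
t: 19.3
tool_pos: [0.4799, -0.1167, 0.0515]
orientation: [-1.525, 0.443, -0.453]
force: [0.6, 0.6, -0.5]
opening: 0.0618
t: 19.55
tool_pos: [0.481, -0.1177, 0.0522]
orientation: [-1.527, 0.441, -0.456]
force: [3.1, -3.8, -0.7]
opening: 0.0579
t 19.55 pos [ 0.481  -0.1177  0.0522] tip_dir [ 0.008 -0.005 -1.   ] yaw -0.572 F [ 3.1 -3.8 -0.7] open 0.0579 q6 0.23
```

View pics/s6.png

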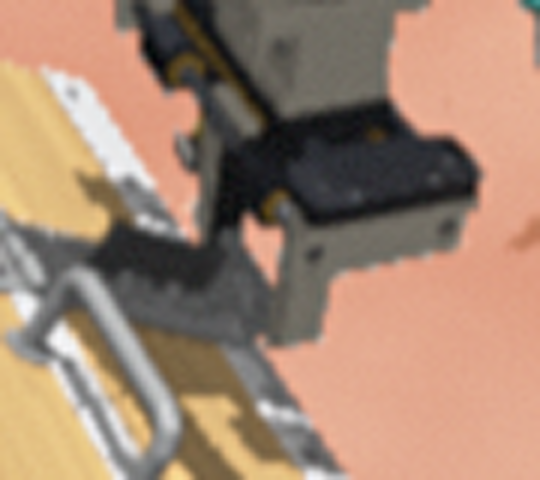

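```bash
python3 -c "
from h import *
def arc(s):
    a=np.arctan2(.014,-.114)-s; r=np.hypot(.114,.014); return pt(.118+r*np.cos(a),0,.005+r*np.sin(a))
for s0,s1 in ((0,.2),(.2,.9),(.9,1.7),(1.7,2.7)):
    for s in np.arange(s0+.1,s1+.01,.1): print(round(s,1),(arc(s)-arc(s0)).round(4).tolist())
    print()
"; python3 -m inch '[[0,0,0,0,0],[0,0,0,0,0]]' 20
```

```text
0.1 [-0.002, -0.0031, 0.0109]
0.2 [-0.0034, -0.0053, 0.0221]

0.3 [-0.0008, -0.0012, 0.0114]
0.4 [-0.001, -0.0015, 0.0229]
0.5 [-0.0005, -0.0008, 0.0343]
0.6 [0.0005, 0.0009, 0.0456]
0.7 [0.0022, 0.0034, 0.0567]
0.8 [0.0045, 0.007, 0.0674]
0.9 [0.0073, 0.0114, 0.0776]

1.0 [0.0034, 0.0052, 0.0097]
1.1 [0.0072, 0.0112, 0.0186]
1.2 [0.0116, 0.018, 0.0269]
1.3 [0.0163, 0.0254, 0.0342]
1.4 [0.0214, 0.0334, 0.0407]
1.5 [0.0269, 0.0418, 0.0462]
1.6 [0.0326, 0.0507, 0.0507]
1.7 [0.0385, 0.06, 0.054]

1.8 [0.0061, 0.0095, 0.0023]
1.9 [0.0123, 0.0191, 0.0034]
2.0 [0.0185, 0.0287, 0.0034]
2.1 [0.0246, 0.0384, 0.0022]
2.2 [0.0307, 0.0478, -0.0001]
2.3 [0.0366, 0.057, -0.0035]
2.4 [0.0424, 0.0659, -0.008]
2.5 [0.0478, 0.0744, -0.0135]
2.6 [0.0529, 0.0824, -0.02]
2.7 [0.0577, 0.0897, -0.0274]

t: 19.85
tool_pos: [0.4811, -0.1178, 0.0522]
orientation: [-1.527, 0.44, -0.456]
force: [1.0, -1.0, -1.2]
opening: 0.058
```

```bash
python3 -m inch '[[0,-0.001,-0.0015,0.0055,0],[0,-0.002,-0.003,0.011,0],[0,-0.0034,-0.0053,0.022,0],[0,-0.0034,-0.0053,0.022,0]]'
```

```text
t: 20.35
tool_pos: [0.4777, -0.1231, 0.0752]
orientation: [-1.526, 0.44, -0.456]
force: [0.7, 0.1, -2.0]
opening: 0.0574
```

```bash
python3 -m inch '[[0,-0.0008,-0.0012,0.0114,0],[0,-0.001,-0.0015,0.023,0],[0,-0.0005,-0.0008,0.0343,0],[0,0.0005,0.0009,0.0456,0],[0,0.0022,0.0034,0.0567,0],[0,0.0045,0.007,0.0674,0],[0,0.0073,0.0114,0.0776,0],[0,0.0073,0.0114,0.0776,0]]'; python3 -c "
from h import *
from plant import robot
c=robot.read_camera('scene'); a=c['color'][:,:,::-1]
a=a[110:240,290:420]; cv2.imwrite('pics/s7.png',cv2.resize(a,None,fx=4,fy=4,interpolation=cv2.INTER_CUBIC))"
```

```text
t: 21.35
tool_pos: [0.4852, -0.1114, 0.1536]
orientation: [-1.527, 0.44, -0.456]
force: [0.2, -1.3, -1.4]
opening: 0.0577
```

View pics/s7.png

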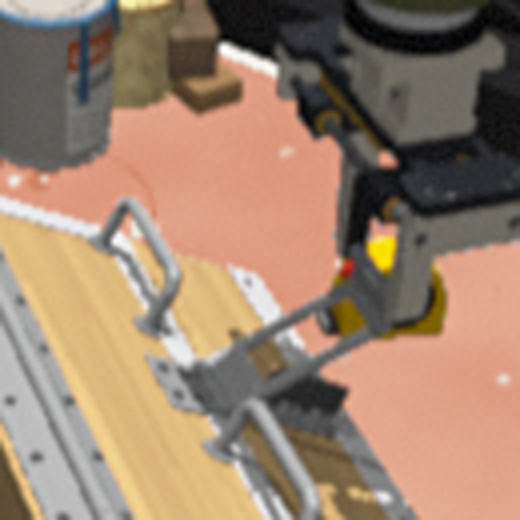

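The strap is lifting between the fingers: its free end is at about (370,300) in the crop. The keeper stays seated in line at (310,395). I'll continue the arc. That makes 10 pictures viewed.

```bash
python3 -m inch '[[0,0.0034,0.0052,0.0097,0],[0,0.0072,0.0112,0.0186,0],[0,0.0116,0.018,0.0269,0],[0,0.0163,0.0254,0.0342,0],[0,0.0214,0.0334,0.0407,0],[0,0.0269,0.0418,0.0462,0],[0,0.0326,0.0507,0.0507,0],[0,0.0385,0.06,0.054,0]]'; python3 -m inch '[[0,0.0061,0.0095,0.0023,0],[0,0.0123,0.0191,0.0034,0],[0,0.0185,0.0287,0.0034,0],[0,0.0246,0.0384,0.0022,0],[0,0.0307,0.0478,-0.0001,0],[0,0.0366,0.057,-0.0035,0],[0,0.0424,0.0659,-0.008,0],[0,0.0478,0.0744,-0.0135,0]]';python3 -m inch '[[0,0.003,0.004,-0.003,0],[0,0.0051,0.008,-0.0065,0],[0,0.008,0.012,-0.01,0],[0,0.0095,0.015,-0.0135,0],[0,0.0095,0.015,-0.0135,0]]'
```

```text
t: 22.4
tool_pos: [0.5239, -0.0511, 0.2073]
orientation: [-1.527, 0.44, -0.456]
force: [1.8, -2.6, -3.7]
opening: 0.0576
t: 23.4
tool_pos: [0.5724, 0.024, 0.1938]
orientation: [-1.527, 0.439, -0.456]
force: [2.3, -1.3, 2.1]
opening: 0.0575
t: 24.02
tool_pos: [0.5821, 0.0391, 0.1802]
orientation: [-1.527, 0.439, -0.457]
force: [2.6, 0.2, 1.4]
opening: 0.0576
```

```bash
python3 -m inch '[[-0.4,0,0,0,0],[-0.6,0,0,0,0],[-0.8,0,0,0,0],[-0.8,0,0,0.02,0],[-0.8,0,0,0.05,0],[-0.8,0,0,0.08,0],[-0.8,-0.03,0,0.09,0.15],[-0.8,-0.05,0,0.09,0.3]]';  python3 -m inch '[[-0.5,-0.02,0,0,0.15],[-0.2,-0.04,-0.003,0,0.3],[0.14,-0.06,-0.006,0,0.45],[0.14,-0.08,-0.008,0,0.6],[0.14,-0.08,-0.008,0,0.75],[0.14,-0.08,-0.008,0,0.9],[0.14,-0.08,-0.008,0,1.05],[0.14,-0.08,-0.008,0,1.2]]'; python3 -c "
from h import *
from plant import robot
to(robot,pt(.138,.104,.038)-[0,0,.012],P3[2])
L=[]
for n in('top','scene'):
  c=robot.read_camera(n); a=c['color'][:,:,::-1]; q=proj(c,[pt(.15,0.03,.03)])[0].astype(int); L.append(cv2.resize(a[q[1]-65:q[1]+65,q[0]-65:q[0]+65],(400,400),interpolation=cv2.INTER_CUBIC)); print(q)
cv2.imwrite('pics/b8.png',np.hstack(L))"
```

```text
t: 25.02
tool_pos: [0.5323, 0.0391, 0.2735]
orientation: [-1.561, 0.197, -0.221]
force: [-0.7, 0.5, -0.4]
opening: 0.0839
t: 26.02
tool_pos: [0.4526, 0.0311, 0.2753]
orientation: [-1.436, -0.743, 0.72]
force: [0.3, -0.2, -0.5]
opening: 0.0402
t 26.02 pos [0.4526 0.0311 0.2753] tip_dir [ 0.01   0.013 -1.   ] yaw 0.939 F [ 0.3 -0.2 -0.5] open 0.0402 q6 -0.99
shift [-0.0014 -0.0005 -0.1478] turn 0.061
[327 232]
[341 204]
```

View pics/b8.png

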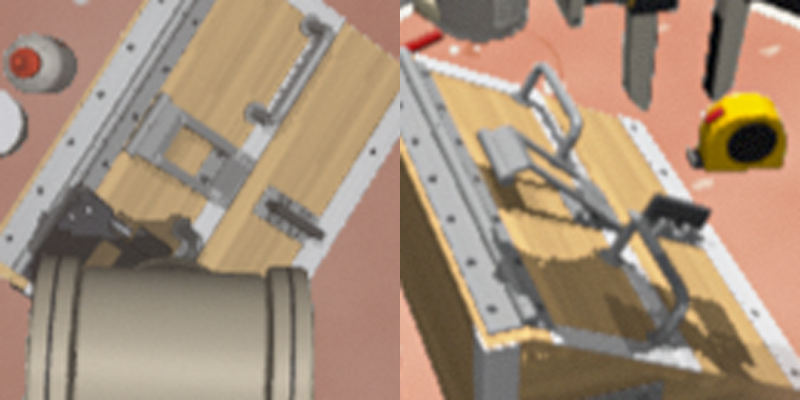

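```bash
python3 -m inch '[[0.14,-0.001,0,-0.02,0.06],[0.14,-0.0014,-0.0005,-0.05,0.061],[0.14,-0.0014,-0.0005,-0.08,0.061],[0.14,-0.0014,-0.0005,-0.105,0.061],[0.14,-0.0014,-0.0005,-0.12,0.061],[0.14,-0.0014,-0.0005,-0.133,0.061],[0.14,-0.0014,-0.0005,-0.144,0.061],[0.14,-0.0014,-0.0005,-0.146,0.061]]';  python3 -m inch '[[0.4,0,0,0,0],[0.6,0,0,0,0],[0.8,0,0,0,0],[0.8,0,0,0,0]]' 10; python3 -c "
from h import *
from plant import robot
to(robot,pt(.138,.104,.038)-[0,0,.012],P3[2])"
```

```text
t: 27.12
tool_pos: [0.451, 0.0306, 0.1286]
orientation: [-1.419, -0.786, 0.764]
force: [-0.2, 1.2, 0.6]
opening: 0.04
t: 27.62
tool_pos: [0.451, 0.0303, 0.1289]
orientation: [-1.42, -0.786, 0.765]
force: [-2.1, -2.7, 2.1]
opening: 0.0099
t 27.62 pos [0.451  0.0303 0.1289] tip_dir [ 0.008  0.013 -1.   ] yaw 0.996 F [-2.1 -2.7  2.1] open 0.0099 q6 -1.06
shift [ 0.0002  0.0003 -0.0014] turn 0.004
```

```bash
python3 -c "
from h import *
def arc(s):
    a=np.arctan2(.034,-.112)-s; r=np.hypot(.112,.034); return pt(.25+r*np.cos(a),.104,.004+r*np.sin(a))
for s0,s1 in ((0,.24),(.24,.8),(.8,1.44),(1.44,1.68)):
    for s in np.arange(s0+.08,s1+.01,.08): print(round(s,2),(arc(s)-arc(s0)).round(4).tolist())
    print()
"; python3 -m inch '[[1,0,0,0,0],[1,0,0,0,0]]' 35
```

```text
0.08 [-0.0008, -0.0013, 0.0092]
0.16 [-0.0013, -0.002, 0.0186]
0.24 [-0.0013, -0.002, 0.0279]

0.32 [0.0004, 0.0006, 0.0093]
0.4 [0.0012, 0.0018, 0.0186]
0.48 [0.0023, 0.0036, 0.0277]
0.56 [0.0039, 0.0061, 0.0366]
0.64 [0.0058, 0.0091, 0.0452]
0.72 [0.0082, 0.0127, 0.0536]
0.8 [0.0108, 0.0168, 0.0615]

0.88 [0.003, 0.0047, 0.0075]
0.96 [0.0063, 0.0098, 0.0146]
1.04 [0.0099, 0.0155, 0.0212]
1.12 [0.0138, 0.0215, 0.0272]
1.2 [0.0179, 0.0279, 0.0326]
1.28 [0.0223, 0.0347, 0.0374]
1.36 [0.0268, 0.0418, 0.0415]
1.44 [0.0315, 0.0491, 0.0449]

1.52 [0.0048, 0.0075, 0.0027]
1.6 [0.0098, 0.0152, 0.0047]
1.68 [0.0148, 0.023, 0.006]

t: 27.88
tool_pos: [0.451, 0.0302, 0.1289]
orientation: [-1.42, -0.786, 0.765]
force: [-0.9, -0.8, 1.7]
opening: 0.0086
```

```bash
python3 -m inch '[[1,-0.0004,-0.0006,0.0045,0],[1,-0.0008,-0.0013,0.0092,0],[1,-0.0011,-0.0017,0.014,0],[1,-0.0013,-0.002,0.0186,0],[1,-0.0013,-0.002,0.0233,0],[1,-0.0013,-0.002,0.0279,0],[1,-0.0013,-0.002,0.0279,0]]'
```

```text
t: 28.75
tool_pos: [0.4496, 0.0282, 0.1562]
orientation: [-1.42, -0.786, 0.765]
force: [4.8, -1.3, -8.1]
opening: 0.0092
```

```bash
python3 -m inch '[[1,0.0004,0.0006,0.0093,0],[1,0.0012,0.0018,0.0186,0],[1,0.0023,0.0036,0.0277,0],[1,0.0039,0.0061,0.0366,0],[1,0.0058,0.0091,0.0452,0],[1,0.0082,0.0127,0.0536,0],[1,0.0108,0.0168,0.0615,0],[1,0.0108,0.0168,0.0615,0]]'
```

```text
t: 29.75
tool_pos: [0.459, 0.0428, 0.2175]
orientation: [-1.422, -0.781, 0.769]
force: [-7.2, -11.2, 1.5]
opening: 0.0087
```

```bash
python3 -m inch '[[1,0.003,0.0047,0.0075,0],[1,0.0063,0.0098,0.0146,0],[1,0.0099,0.0155,0.0212,0],[1,0.0138,0.0215,0.0272,0],[1,0.0179,0.0279,0.0326,0],[1,0.0223,0.0347,0.0374,0],[1,0.0268,0.0418,0.0415,0],[1,0.0315,0.0491,0.0449,0]]'
```

```text
t: 30.75
tool_pos: [0.4895, 0.0887, 0.2657]
orientation: [-1.428, -0.777, 0.77]
force: [-15.7, -16.4, 21.4]
opening: 0.0091
```

```bash
python3 -m inch '[[1,0.001,0.002,0.003,0],[1,0.004,0.007,0.005,0],[1,0.008,0.012,0.007,0],[1,0.012,0.018,0.008,0],[1,0.016,0.025,0.009,0],[1,0.016,0.025,0.009,0]]'; python3 -c "
from h import *
from plant import robot
s=state(robot)
M=Ro.from_rotvec(s['orientation']).as_matrix()
b=s['tool_pos']-M[:,1]*.012
def arc(s):
    a=np.arctan2(.034,-.112)-s; r=np.hypot(.112,.034); return pt(.25+r*np.cos(a),.104,.004+r*np.sin(a))
S=np.arange(0,1.8,.01); d=[np.linalg.norm(arc(x)-b) for x in S]; i=int(np.argmin(d)); print('lid',S[i],d[i],(b-arc(S[i])).round(4))"
```

```text
t: 31.5
tool_pos: [0.5049, 0.1125, 0.2746]
orientation: [-1.429, -0.774, 0.773]
force: [-1.3, -6.0, -0.3]
opening: 0.0084
t 31.5 pos [0.5049 0.1125 0.2746] tip_dir [ 0.001  0.    -1.   ] yaw 0.992 F [-1.3 -6.  -0.3] open 0.0084 q6 -0.87
lid 1.6400000000000001 0.007333267563391487 [ 0.0003 -0.0012  0.0072]
```

```bash
python3 -m inch '[[1,0.001,0.0015,0.0002,0],[1,0.002,0.003,0.0004,0],[1,0.002,0.003,0.0004,0],[0.8,0.002,0.003,0.0004,0],[0.6,0.002,0.003,0.0004,0],[0.5,0.002,0.003,0.0004,0],[0.5,0.002,0.003,0.0004,0]]'; python3 -m inch '[[0.5,0,0,0.01,0],[0.5,0,0,0.02,0],[0.5,0,0,0.035,0],[0.5,0,0,0.055,0],[0.5,0,0,0.08,0],[0.5,0,0,0.11,0],[0.5,0,0,0.13,0],[0.5,0,0,0.13,0]]'
```

```text
t: 32.38
tool_pos: [0.507, 0.1158, 0.2752]
orientation: [-1.429, -0.774, 0.772]
force: [-0.9, -0.2, -0.8]
opening: 0.0232
t: 33.38
tool_pos: [0.5078, 0.1159, 0.4083]
orientation: [-1.431, -0.778, 0.769]
force: [0.1, 0.0, -0.5]
opening: 0.0229
```

```bash
python3 -c "
from h import *
from plant import robot
c=robot.read_camera('scene'); a=np.ascontiguousarray(c['color'][:,:,::-1])
def L(s,u,y,n):
    du,dn=u-.25,n-.004; return pt(.25+du*np.cos(s)+dn*np.sin(s),y,.004-du*np.sin(s)+dn*np.cos(s))
for s in(1.5,1.64,1.75): print(s,(proj(c,[L(s,.11,.17,0),L(s,.11,-.17,0),L(s,.138,.104,.038),L(s,.138,-.104,.038)])-[230,70]).round(1).tolist())
t=robot.read_camera('top')['color'][100:300,220:440,::-1]
A=cv2.resize(a[70:310,230:430],(500,600),interpolation=cv2.INTER_CUBIC); B=cv2.resize(t,(300,273),interpolation=cv2.INTER_CUBIC)
C=np.zeros((600,800,3),np.uint8); C[:,:500]=A; C[:273,500:]=B; cv2.imwrite('pics/f9.png',C)"
```

```text
1.5 [[132.3, 123.0], [75.8, 38.0], [95.7, 108.3], [64.5, 55.5]]
1.64 [[124.1, 120.4], [68.9, 35.2], [87.7, 108.3], [57.6, 55.2]]
1.75 [[116.9, 119.1], [63.0, 33.6], [81.2, 109.0], [51.9, 55.6]]
```

```bash
python3 -c "
from h import *
from plant import robot
c=robot.read_camera('scene'); g=cv2.cvtColor(c['color'],cv2.COLOR_RGB2GRAY).astype(np.float32)
g=cv2.GaussianBlur(g,(0,0),.7); G=np.hypot(cv2.Sobel(g,cv2.CV_32F,1,0),cv2.Sobel(g,cv2.CV_32F,0,1))
def L(s,u,y,n):
    du,dn=u-.25,n-.004; return pt(.25+du*np.cos(s)+dn*np.sin(s),y,.004-du*np.sin(s)+dn*np.cos(s))
def score(f): q=proj(c,f).astype(np.float32); return float(np.mean(cv2.remap(G,q[:,:1],q[:,1:],1)))
for s in np.arange(1.4,1.8,.025):
    print(round(s,3),[round(score([L(s,.11,y,n) for y in np.linspace(-.165,.165,80)])) for n in(0,-.012)],
     round(score([L(s,u,.17,0) for u in np.linspace(.115,.22,40)])),round(score([L(s,u,.17,-.012) for u in np.linspace(.115,.22,40)])))
K=lambda th,pl:[pt(.056+e*np.sin(-th),e*np.cos(th),.03+pl) for e in np.linspace(-.028,.028,30)]
state(robot)
"
```

```text
1.4 [37, 29] 133 109
1.425 [46, 30] 140 115
1.45 [56, 30] 139 112
1.475 [69, 32] 109 108
1.5 [101, 36] 77 112
1.525 [158, 44] 94 126
1.55 [174, 55] 131 139
1.575 [125, 69] 115 123
1.6 [71, 105] 77 92
1.625 [76, 163] 111 112
1.65 [100, 169] 147 182
1.675 [98, 114] 113 172
1.7 [68, 66] 69 93
1.725 [51, 83] 59 70
1.75 [48, 104] 64 89
1.775 [53, 90] 76 84
1.8 [84, 61] 86 77
t 33.52 pos [0.5068 0.1158 0.4044] tip_dir [ 0.  0. -1.] yaw 0.992 F [ 0.6 -0.3 -0.1] open 0.023 q6 -0.87
```

```bash
python3 -c "
from h import *
from plant import robot
c=robot.read_camera('scene'); g=cv2.cvtColor(c['color'],cv2.COLOR_RGB2GRAY).astype(np.float32)
G=np.hypot(cv2.Sobel(g,cv2.CV_32F,1,0),cv2.Sobel(g,cv2.CV_32F,0,1))
def L(s,u,y,n):
    du,dn=u-.25,n-.004; return pt(.25+du*np.cos(s)+dn*np.sin(s),y,.004-du*np.sin(s)+dn*np.cos(s))
def mean(I,f): q=proj(c,f).astype(np.float32); return float(np.mean(cv2.remap(I,q[:,:1],q[:,1:],1)))
r=np.hypot(.114,.014); r2=r+.0055
for st in np.arange(2.0,2.96,.1):
    a=np.arctan2(.014,-.114)-st
    print(round(st,2),[round(mean(I,[L(1.65,.118+R*np.cos(a),y,.005+R*np.sin(a)) for y in np.linspace(-.026,.026,30)])) for I in(g,G) for R in (r-.0055,r,r2)])
for n in('scene','top'):
  o=cv2.imread(f'pics/{n}0.png').astype(int); k=robot.read_camera(n)
  for m,X in(('jar',[.593,.191,.06]),('glue',[.642,.15,.09]),('tape',[.5,-.24,.03])):
    q=proj(k,[X])[0].astype(int); s=np.s_[q[1]-8:q[1]+8,q[0]-8:q[0]+8]; print(n,m,np.abs(o[s]-k['color'][:,:,::-1][s]).mean().round(1))
"
```

```text
2.0 [185, 191, 154, 95, 104, 209]
2.1 [186, 197, 108, 58, 155, 151]
2.2 [180, 191, 85, 67, 196, 100]
2.3 [181, 196, 83, 66, 102, 188]
2.4 [179, 177, 134, 65, 70, 412]
2.5 [175, 181, 196, 103, 85, 93]
2.6 [190, 178, 184, 22, 84, 61]
2.7 [165, 174, 159, 228, 65, 124]
2.8 [123, 119, 149, 156, 209, 91]
2.9 [122, 128, 101, 130, 162, 127]
scene jar 40.6
scene glue 29.6
scene tape 1.8
top jar 27.2
top glue 13.0
top tape 3.3
```

```bash
python3 -c "
from h import *
from plant import robot
for n,bx in(('scene',dict(jar=(245,240,280,290),glue=(245,208,272,248))),('top',dict(jar=(244,193,272,221),glue=(262,175,288,200)))):
  o=cv2.imread(f'pics/{n}0.png'); k=robot.read_camera(n)['color'][:,:,::-1].copy()
  for m,(x0,y0,x1,y1) in bx.items():
    r=cv2.matchTemplate(k[y0-30:y1+30,x0-30:x1+30],o[y0:y1,x0:x1],cv2.TM_CCOEFF_NORMED); _,v,_,l=cv2.minMaxLoc(r); print(n,m,'shift px',l[0]-30,l[1]-30,'score',round(v,2),'mean',o[y0:y1,x0:x1].mean().round(),k[y0:y1,x0:x1].mean().round())
"
```

```text
scene jar shift px 0 0 score 0.9 mean 169.0 159.0
scene glue shift px 0 1 score 0.89 mean 162.0 162.0
top jar shift px 1 -5 score 0.69 mean 170.0 151.0
top glue shift px -1 0 score 0.92 mean 131.0 133.0
```

```bash
python3 -c "
from plant import robot
print(robot.close_job())"
```

```text
the job is handed in; nothing more can be done
None
```

I pulled the keeper out about 10 mm, turned it a quarter turn clockwise and let it snap home in line with the slot. I then folded the strap back by its curl, swung the lid open by its left handle, and handed the job in at about 34 s of the 72 s allowed. No verdict was reported.

**What went wrong:** partway through the turn the keeper slipped out of the fingers. It came to rest on the boss top at about -0.8 rad, by eye from the picture. I regripped it deeper, pulled it out again and finished the turn.

**Last checks:**
- **Keeper:** a picture after the turn showed it seated, matching the in-line prediction to within about 0.1 rad. It still looked seated and in line in a picture taken after the strap was folded.
- **Strap:** that same picture showed it lying back on the lid.
- **Lid:** it stands at about 1.65 rad, from the tool position (1.64 before a last 4 mm push) and from lid edges in the scene image.
- **Jar, glue bottle and tape measure:** the scene view shows them unmoved, within 1 px for the jar and glue.
- **Gripper:** it was clear above the lid, with force close to zero.

**Checks that failed or disagreed:**
- One lid edge also fitted about 1.54 rad when read alone. That would still pass, with little margin.
- The numeric check of the strap angle after the lid opened was inconclusive.
- The top-view match of the jar was poor (score 0.69, shift of 5 px). I put this down to the arm partly covering it.
- The final picture could not be viewed because the limit of 12 was used up, so the last checks are numeric only.

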